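Eject the dapping block and hold it in the corner stop

TASK

The brass dapping block is stored in the wooden sleeve: push the sleeve's spring ejector all the way in so that the block slides out, then bring the block over to the metal stop plate and press it flat and square into the corner so that it touches both fences at once. Finish while still gripping or pressing it there with steady pressure on both fences, as if somebody were about to punch on it; do not let go. Leave the film can, the loupe and the aluminium lid where they stand.

Things in the scene. Friction and masses are not known exactly. Their poses are not given: they have to be found in the camera images.
- block_center (a point): centre of the loose brass dapping block, a 40x40x40 mm cube with round hollows in its faces, about 0.6 kg (the mass varies a little). It starts upright wholly inside the sleeve, its front face about 1 mm behind the sleeve's mouth. Axes: square to the faces, z up.
- sleeve: fixed wooden sleeve. Origin: on the bench, under its floor; +x runs from the mouth to the ejector, z up. Floor 5 mm thick, 62 mm wide, x = -88 to +32 mm. Roofed part x = -23 (mouth) to +29 mm, 43 mm wide inside, 62 outside, roof top 50.5 mm above the bench with a slot along its middle. The block starts with its centre at about x = -2.5 mm and leaves towards -x.
- apron (a point): point on the sleeve's open floor in front of the mouth (x = -52 mm, 5 mm above the bench), where the middle of the block's underside comes to stand when fully ejected, entirely clear of the mouth. No side walls here; a 3.5 mm high lip ends the floor at x = -83.5 mm. Axes as the sleeve's.
- ejector (a joint): travel of the ejector slide in m: 0 at rest, 0.05 fully in. Pushing its pad along the sleeve's -x pushes the block out of the mouth; a spring resists (about 1.6 N at rest, 5.6 N fully in, plus up to about 6 N of block friction) and brings the slide back when it is let go; the block stays out.
- push_pad (a point): centre of the rear face of the ejector's upright steel push pad (36 mm wide, 44 mm high from 8 to 52 mm above the bench, 6 mm thick), which stands at the end of a rod behind the sleeve, 91 mm from the sleeve's origin along its +x at rest. Push this face along the sleeve's -x. Axes as the sleeve's.
- stop_plate: fixed metal plate, 110x110 mm, 8 mm thick, origin at the centre of its underside on the bench, z up. Two fences 12 mm thick stand on it, tops 25 mm above the bench: the far one on the +x edge (inner face at x = +43 mm), the side one on the -y edge (inner face at y = -43 mm). The block in the corner has its centre at x = +23, y = -23, z = +28 mm.
- corner (a point): point where the two inner fence faces would meet, on the plate's top face (8 mm above the bench). Axes as the stop plate's: the block must be pressed towards +x and -y.
- far_fence: the fence on the plate's +x edge, 12x110x17 mm; origin and axes as the stop plate's
- side_fence: the fence on the plate's -y edge, 90x12x17 mm, from x = -55 to +35 mm; origin and axes as the stop plate's
- dapping_block: the same brass block; origin at the centre of its underside
- stand_post (a point): point on the axis of the fixed, tall, upright grey post (31 mm thick, about 1.1 m high) of the flex-shaft stand at the right of the bench, 250 mm above the bench, with a clamp and handpiece on its robot side (50 to 60 mm from the axis) higher up. It never moves; the arm must not sweep through it.
- film_can: bystander: loose black film canister, 34 mm across, 48 mm high; origin at the centre of its underside
- loupe: bystander: loose black loupe, 34 mm across, 28 mm high; origin at the centre of its underside
- alu_lid: bystander: loose round aluminium lid, 44 mm across, 13 mm high; origin at the centre of its underside

How it is judged:
On the way:
1. the ejector is pushed in and the block stands in front of the sleeve's mouth (value of joint ejector above 0.042 m and x of block_center in the frame of sleeve below -0.042 m), for 0.1 s.
At the end, for the whole second after the job is handed in: The block sits upright on the plate (tilt < 0.06 rad, height within 2.5 mm), square within 0.05 rad, its centre within 2.5 mm of the corner position each way, pressing each fence with over 1 N, at rest, the fingers still on it with over 1 N (x of block_center in the frame of stop_plate between 0.0205 and 0.0255 m and y of block_center in the frame of stop_plate between -0.0255 and -0.0205 m and z of block_center in the frame of stop_plate between 0.026 and 0.0305 m and angle between dapping_block's own z axis and vertical below 0.06 rad and (angle between the x axis of dapping_block and the x axis of stop_plate, either way round below 0.05 rad or angle between the x axis of dapping_block and the y axis of stop_plate, either way round below 0.05 rad) and contact force between dapping_block and far_fence above 1 N and contact force between dapping_block and side_fence above 1 N and contact force between the fingers and dapping_block above 1 N and linear speed of dapping_block below 0.02 m/s); the arm keeps its last pose, push and grip.
It fails at once if a bystander (film can, loupe or aluminium lid) is shoved more than 30 mm (distance of any of film_can, loupe, alu_lid from where it was at the start of the episode above 0.03 m).
It also fails if it takes over 72 s, if anything falls off the work surface, if the arm or the gripper's body presses on something with over 40 N, if the wrist force passes 120 N, or if a joint passes its speed limit or range.

ROBOT

A 7-joint arm with a two-finger parallel gripper is mounted at the origin on a cart in front of the work surface, level with it; the furniture and walls round the work are solid. World frame = base frame: x ahead of the robot, y to its left, z up, the work surface at z = 0. Lengths are in m, angles in rad, forces in N, time in s.
With the tool pointing down it reaches from about 0.425 to 1.025 m from the base axis. Payload 9.4 kg.
Tool frame: the origin (TCP) lies at the very end of the fingers, on their centre line; the grasp point (between the pads) lies 19 mm behind it; z points along the fingers, x is the direction in which the jaws open and shut, and the axes are right-handed (so a half turn about z gives the same grasp; the last joint's range is limited). The gripper opens to 85 mm and grips with 20 to 120 N. Pads are 22 mm wide; open, the fingers measure 114 mm over their backs; the gripper's body (76 mm by 85 mm) begins 54 mm behind the grasp point. The pads swing forward as they close: fully open they stand 13 mm farther back than shut.
Start: joints at [-1.295, 0.599, -0.003, 1.599, 0.002, 0.943, -0.08], TCP at [0.251, 0.68, 0.193] pointing down, gripper open.
Joint ranges: [-2.57, 2.57], [-0.35, 1.97], [-1.29, 1.29], [0.11, 2.56], [-1.05, 4.19], [0.11, 1.86], [-2.63, 2.63]. Speed limits (rad/s): [2.22, 2.22, 3.01, 3.01, 3.14, 3.14, 3.14].

INTERFACE

Orientations are given as a unit quaternion [x, y, z, w].
In Python, from cell import manip gives the robot as it stands.
- The arm moves only by the tool apply_moves, never from a script. Its argument "series" is a list of rows, each an object of numbers: "dx", "dy", "dz": the shift along the tool's x, y, z in cm; "wx", "wy", "wz": the turn, a rotation vector about the tool's x, y, z in degrees; "jaw": the gripper command: -1 is shut, 1 is fully open, values between are in proportion. A call has 1 to 12 rows; each row shifts and turns the commanded pose from where the row before left it, along the tool's axes as they then stand; what a row does not reach is not made up. A row lasts 1/10 s, in which the tool goes at most 50 mm and 8.59 degrees, less where a joint would pass 70% of its speed; a pose out of reach is approached as far as the arm can. A call with a gripper value outside its range is refused whole. The fingers move at their own pace and stop on an object; "newtons" is the grip in N (left out, the last holds). Time passes only in rows, so rows that do not move let the fingers close. It gives the time, the measured TCP pose, the force and the opening at its end, in the units of the state.
- manip.state(): the state, without advancing time (a new reading comes with each control period).
- manip.read_camera(name): name is "scene" or "top"; returns a dict with "image" (480x640x3 uint8, blue, green, red), "intrinsics" (3x3 intrinsics, pixels), "pose" (4x4, takes a point from camera to world coordinates). Camera axes: x right, y up, looking along -z (the intrinsics and any distortion apply to the point x, -y, -z); pixel columns grow to the right and rows downward; lengths in m; the calibration is good to about 2 mm. A picture is of the moment at which its call begins. There is no depth.
- manip.close_job(): hands the job in, once; it reports no verdict.
Trained networks look in the newest picture that a camera, given by its name, has taken for a name from the list of things; names that differ only in an ending like _2 or _b are one class to them, and where a whole thing is asked for, a point or a joint stands for the part that bears it (a point fixed in the world has none). Each returns a list of dicts, best first, with "confidence" (0 to 1); they miss things now and then, are a little off and sometimes report something else, mostly with a low value. They report only what shows in the picture. A call takes as long as a camera call.
- manip.find_in(camera, thing): "bbox" ([left, top, right, bottom] in pixels, round what is visible of it).
- manip.place_of(camera, thing): "at" ([column, row] in pixels: a listed point, or the origin of a listed thing).
The state is a dict: "clock": time; "q": joint angles; "joint_velocities": joint speeds; "joint_torque": joint torques, N m; "tool_pos": TCP position; "eef_rot": TCP orientation; "ft_force": force on the tool from outside, world axes, zero at the start; "moment": the same for the moment, N m; "opening": finger opening in m.
Only numpy, scipy, OpenCV 4.12 (cv2) and the standard library are available. Lean on these libraries where they do the work, as an engineer would, in place of code of your own. Each camera call takes 0.05 s, during which the arm holds its last target. There are 200 camera calls.

## Working session

There is one attempt and no reset: what is moved stays moved. The work goes in short steps, Python scripts to look and compute and a tool call to move; the robot and the scene stay as the last step left them, time stands still between calls to the robot, and variables do not carry over. Pictures are saved under pics/ and viewed, about 8 in all and at most 12, crops included, and the job is handed in when it is done.

Besides the shell and the picture viewer there is one more tool, called after "Request:" as name(argument=value, ...) on one line, values as JSON. apply_moves: Moves the arm, as the interface text tells. Its arguments: {"type":"object","properties":{"series":{"type":"array","items":{"type":"object","properties":{"dx":{"type":"number"},"dy":{"type":"number"},"dz":{"type":"number"},"wx":{"type":"number"},"wy":{"type":"number"},"wz":{"type":"number"},"jaw":{"type":"number"}}}},"newtons":{"type":"number"}},"required":["series"]}

```bash
mkdir -p pics
cat > h.py <<'E'
import numpy as np, cv2
from cell import manip
def cam(n,save=None):
    c=manip.read_camera(n)
    if save: cv2.imwrite('pics/'+save,c['image'])
    return c
def ray(c,px):
    K=np.array(c['intrinsics']);P=np.array(c['pose'])
    d=np.linalg.solve(K,[px[0],px[1],1.]);d=P[:3,:3]@(d*[1,-1,-1]);return P[:3,3],d
def onz(c,px,z):
    o,d=ray(c,px);return o+d*(z-o[2])/d[2]
def tri(cs,pxs):
    A=0;b=0
    for c,p in zip(cs,pxs):
        o,d=ray(c,p);d=d/np.linalg.norm(d);M=np.eye(3)-np.outer(d,d);A=A+M;b=b+M@o
    return np.linalg.solve(A,b)
def proj(c,X):
    K=np.array(c['intrinsics']);P=np.array(c['pose'])
    v=P[:3,:3].T@(np.array(X)-P[:3,3])*[1,-1,-1];v=K@v;return v[:2]/v[2]
E
python3 - <<'E'
from h import *
np.set_printoptions(precision=4,suppress=True)
cs={n:cam(n,n+'0.png') for n in('scene','top')}
for n in cs: print(n,np.array(cs[n]['intrinsics']).tolist(),np.array(cs[n]['pose'])[:3].round(3).tolist(),[k for k in cs[n]])
zs=dict(sleeve=0,apron=.005,push_pad=.03,stop_plate=0,corner=.008,stand_post=.25,film_can=0,loupe=0,alu_lid=0,block_center=.025,far_fence=0,side_fence=0)
for t,z in zs.items():
    ps={}
    for n in cs:
        r=manip.place_of(n,t)
        if r: ps[n]=r[0]['at']
        print(t,n,[(np.round(q['at'],1).tolist(),round(q['confidence'],2),onz(cs[n],q['at'],z).round(4)) for q in r[:2]])
    if len(ps)==2: print('   tri',tri([cs[n] for n in ps],list(ps.values())))
s=manip.state();print(s)
E
```

```text
scene [[481.5283114887454, 0.0, 320.8255587478795], [0.0, 481.5283114887454, 237.52187498912224], [0.0, 0.0, 1.0]] [[-0.712, 0.278, -0.645, -0.269], [-0.702, -0.304, 0.644, 0.672], [-0.016, 0.911, 0.412, 0.657]] ['image', 'intrinsics', 'pose']
top [[603.0270198336274, 0.0, 324.71742986901296], [0.0, 603.0270198336274, 227.3491547046291], [0.0, 0.0, 1.0]] [[0.025, 0.985, -0.172, 0.271], [-1.0, 0.026, 0.008, -0.088], [0.013, 0.172, 0.985, 1.475]] ['image', 'intrinsics', 'pose']
sleeve scene [([237.9, 339.4], 0.98, array([0.5039, 0.1706, 0.    ]))]
sleeve top [([214.1, 232.3], 0.67, array([0.5095, 0.1731, 0.    ]))]
   tri [ 0.5078  0.1712 -0.0011]
apron scene [([257.1, 334.0], 0.97, array([0.4826, 0.1318, 0.005 ]))]
apron top [([214.9, 231.8], 0.7, array([0.51  , 0.1703, 0.005 ])), ([227.4, 243.6], 0.65, array([0.4814, 0.138 , 0.005 ]))]
   tri [0.4917 0.152  0.016 ]
push_pad scene [([190.8, 331.5], 0.77, array([0.569 , 0.2482, 0.03  ]))]
push_pad top [([183.9, 202.3], 0.64, array([0.5769, 0.2456, 0.03  ])), ([215.5, 230.1], 0.63, array([0.5102, 0.1647, 0.03  ]))]
   tri [0.577  0.2456
[... 1321 characters left out ...]
nce top []
side_fence scene [([325.2, 291.7], 0.63, array([ 0.5056, -0.1154,  0.    ]))]
side_fence top [([227.7, 243.5], 0.73, array([0.4824, 0.1381, 0.    ]))]
   tri [0.4089 0.075  0.1393]
{'clock': 1.3, 'q': array([-1.2947,  0.5993, -0.0025,  1.5994,  0.0018,  0.9429, -0.0798]), 'joint_velocities': array([-0.0004, -0.0024, -0.0008,  0.0001,  0.0002, -0.0034, -0.002 ]), 'joint_torque': array([ -0.0006, -77.6201,   1.5631, -25.8387,   0.0124,   0.0019,
        -0.    ]), 'tool_pos': array([0.2505, 0.6804, 0.193 ]), 'eef_rot': array([0.8202, 0.5721, 0.    , 0.    ]), 'ft_force': array([-0.5455, -0.1354,  0.4547]), 'moment': array([ 0.0111, -0.0261, -0.0051]), 'opening': 0.08511553354836396}
```

Run:
```python
import cv2
t=cv2.imread('pics/top0.png');s=cv2.imread('pics/scene0.png')
cv2.imwrite('pics/topc.png',cv2.resize(t[150:310,150:400],(800,512),interpolation=cv2.INTER_CUBIC))
cv2.imwrite('pics/scec.png',cv2.resize(s[230:410,160:410],(800,576),interpolation=cv2.INTER_CUBIC))
```

```text
(no output)
```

View pics/topc.png

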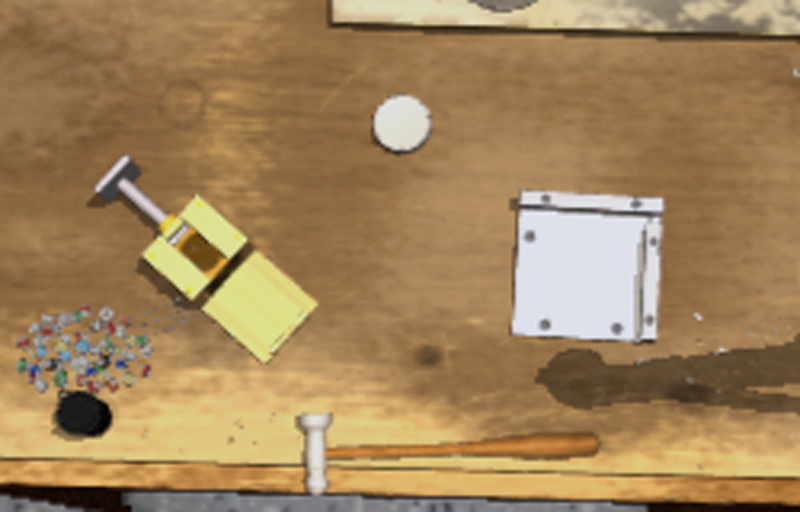

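View pics/scec.png

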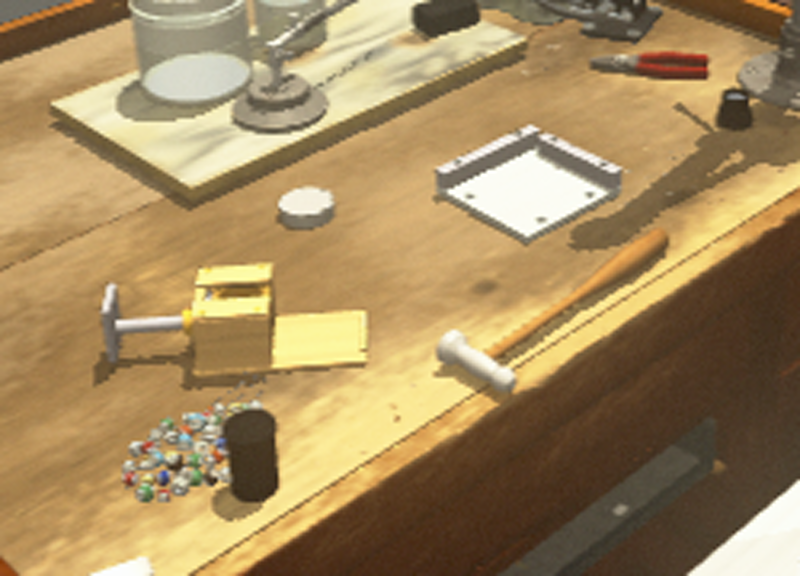

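View pics/scene0.png

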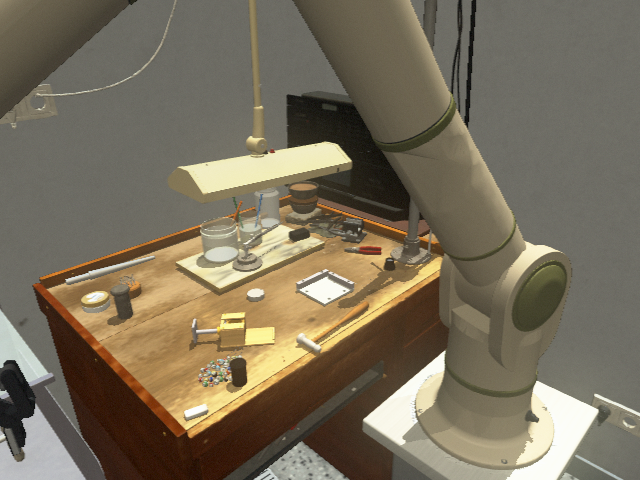

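```bash
cat > fit.py <<'E'
from h import *
from scipy.optimize import least_squares
np.set_printoptions(precision=4,suppress=True)
def fit(pts,x0):
    # pts: (cam, px, local xyz)
    def f(p):
        c,s=np.cos(p[2]),np.sin(p[2]);r=[]
        for cm,px,l in pts:
            X=[p[0]+c*l[0]-s*l[1],p[1]+s*l[0]+c*l[1],l[2]]
            r.append(proj(cm,X)-px)
        return np.ravel(r)
    r=least_squares(f,x0,loss='soft_l1');return r.x,f(r.x).reshape(-1,2)
E
python3 - <<'E'
from fit import *
T=cam('top');S=cam('scene')
tp=lambda x,y:(x/3.2+150-.35,y/3.2+150-.35)
sp=lambda x,y:(x/3.2+160-.35,y/3.2+230-.35)
mm=lambda *a:np.array(a)/1000
sl_t=[(T,tp(192,299),mm(-23,31,50.5)),(T,tp(246,238),mm(-23,-31,50.5)),(T,tp(143,255),mm(29,31,50.5)),(T,tp(197,195),mm(29,-31,50.5)),(T,tp(268,361),mm(-88,31,8.5)),(T,tp(317,304),mm(-88,-31,8.5))]
sl_s=[(S,sp(194,291),mm(29,31,50.5)),(S,sp(271,290),mm(-23,31,50.5)),(S,sp(200,267),mm(29,-31,50.5)),(S,sp(272,264),mm(-23,-31,50.5)),(S,sp(367,363),mm(-88,31,0)),(S,sp(367,311),mm(-88,-31,8.5))]
pl_t=[(T,tp(521,191),mm(55,55,25)),(T,tp(662,198),mm(55,-55,25)),(T,tp(657,341),mm(-55,-55,25)),(T,tp(512,333),mm(-55,55,8))]
pl_s=[(S,sp(437,172),mm(55,55,25)),(S,sp(535,126),mm(55,-55,25)),(S,sp(620,172),mm(-55,-55,25)),(S,sp(528,240),mm(-55,55,8))]
for n,a,b,x0 in(('sleeve',sl_t,sl_s,[.507,.171,.8]),('plate',pl_t,pl_s,[.51,-.12,0])):
    for q in(a,b,a+b):
        x,r=fit(q,x0);print(n,x,'res',r.round(1).tolist())
# lamp location
print(manip.find_in('top','stand_post'),manip.find_in('scene','stand_post'))
cv2.imwrite('pics/top_half.png',cv2.resize(T['image'],(480,360)))
E
```

```text
sleeve [0.5128 0.1713 0.8899] res [[0.1, 0.4], [0.7, -0.0], [-0.7, 0.1], [-0.1, -0.4], [-0.8, 0.6], [0.8, -0.7]]
sleeve [0.5123 0.1695 0.8741] res [[-0.6, 7.4], [-0.6, 6.0], [0.1, -0.8], [0.4, -1.4], [0.6, 0.1], [0.1, -2.7]]
sleeve [0.5123 0.1704 0.8838] res [[0.4, 0.5], [1.1, 0.2], [-0.3, 0.2], [0.4, -0.3], [-0.7, 0.9], [1.0, -0.3], [-0.9, 7.6], [-0.8, 6.1], [-0.4, -0.6], [0.0, -1.3], [0.4, -0.0], [-0.3, -2.8]]
plate [ 0.5131 -0.1215 -0.0319] res [[-0.2, -0.4], [0.5, 0.0], [-0.1, -0.2], [-0.1, 0.6]]
plate [ 0.5059 -0.117  -0.0496] res [[-0.2, -0.4], [-0.5, 0.2], [1.6, 0.0], [-0.2, -0.0]]
plate [ 0.5119 -0.1212 -0.0346] res [[-0.3, 0.1], [0.4, 0.6], [-0.3, 0.3], [-0.2, 1.0], [-0.7, -1.5], [-1.4, -1.0], [0.9, -1.6], [-0.3, -1.5]]Traceback (most recent call last):
  File "<stdin>", line 14, in <module>
ValueError: it knows: alu_lid, apron, block_center, corner, dapping_block, ejector, far_fence, film_can, loupe, push_pad, side_fence, sleeve, stop_plate
```

Run:
```python
from fit import *
T=cam('top');S=cam('scene')
print(onz(S,(411,255),0.0))
cv2.imwrite('pics/top_half.png',cv2.resize(T['image'],(560,420)))
```

```text
[ 0.4658 -0.4497  0.    ]
```

View pics/top_half.png

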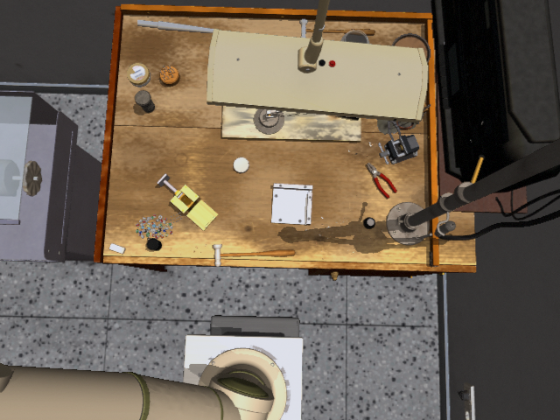

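```bash
cat > go.py <<'E'
from fit import *
SL=(.5125,.171,.88);PL=(.5125,-.1214,-.033)
def w(f,l):
    c,s=np.cos(f[2]),np.sin(f[2]);return np.array([f[0]+c*l[0]-s*l[1],f[1]+s*l[0]+c*l[1]])
from scipy.spatial.transform import Rotation as Ro
def plan(xy,z,phi):
    s=manip.state();R=Ro.from_quat(s['eef_rot']).as_matrix()
    ph=np.arctan2(R[1,0],R[0,0]);dphi=(phi-ph+np.pi)%(2*np.pi)-np.pi
    Rn=np.array([[np.cos(phi),np.sin(phi),0],[np.sin(phi),-np.cos(phi),0],[0,0,-1]])
    d=np.array([xy[0],xy[1],z])-s['tool_pos']
    print('t',round(s['clock'],2),'tcp',s['tool_pos'],'F',s['ft_force'],'op',round(s['opening'],4),'tilt',np.degrees(R[:2,2]).round(2))
    print('first wz deg',np.degrees(-dphi).round(2),'then shift cm (new axes)',(Rn.T@d*100).round(2),'| world d',d)
E
python3 -c "
from go import *
plan(w(SL,(.128,0)),.15,.88-np.pi/2)"
```

```text
t 1.5 tcp [0.2505 0.6804 0.193 ] F [-0.0633 -0.4135 -0.3536] op 0.0856 tilt [0. 0.]
first wz deg 109.37 then shift cm (new axes) [52.65  9.77  4.3 ] | world d [ 0.3435 -0.4107 -0.043 ]
```

Request:
apply_moves(series=[{"wz":8.5,"jaw":-1},{"wz":8.5,"jaw":-1},{"wz":8.5,"jaw":-1},{"wz":8.5,"jaw":-1},{"wz":8.5,"jaw":-1},{"wz":8.5,"jaw":-1},{"wz":8.5,"jaw":-1},{"wz":8.5,"jaw":-1},{"wz":8.5,"jaw":-1},{"wz":8.5,"jaw":-1},{"wz":8.5,"jaw":-1},{"wz":8.5,"jaw":-1}])

```text
$.series[0]: bad value
```

Request:
apply_moves(series=[{"wz":7.37,"jaw":-1},{"dx":4,"dy":0.8},{"dx":4,"dy":0.8},{"dx":4,"dy":0.8},{"dx":4,"dy":0.8},{"dx":4,"dy":0.8},{"dx":4,"dy":0.8},{"dx":4,"dy":0.8},{"dx":4,"dy":0.8},{"dx":4,"dy":0.8},{"dx":4,"dy":0.8},{"dx":4,"dy":0.8}])

```text
$.series[0]: bad value
```

```bash
python3 -c "
from go import *
plan(w(SL,(.128,0)),.10,.88-np.pi/2)"
```

```text
t 1.5 tcp [0.2505 0.6804 0.193 ] F [-0.0633 -0.4135 -0.3536] op 0.0856 tilt [0. 0.]
first wz deg 109.37 then shift cm (new axes) [52.65  9.77  9.3 ] | world d [ 0.3435 -0.4107 -0.093 ]
```

Probably every row needs all fields.

Request:
apply_moves(series=[{"dx":0,"dy":0,"dz":0,"wx":0,"wy":0,"wz":8.5,"jaw":-1},{"dx":0,"dy":0,"dz":0,"wx":0,"wy":0,"wz":8.5,"jaw":-1},{"dx":0,"dy":0,"dz":0,"wx":0,"wy":0,"wz":8.5,"jaw":-1},{"dx":0,"dy":0,"dz":0,"wx":0,"wy":0,"wz":8.5,"jaw":-1},{"dx":0,"dy":0,"dz":0,"wx":0,"wy":0,"wz":8.5,"jaw":-1},{"dx":0,"dy":0,"dz":0,"wx":0,"wy":0,"wz":8.5,"jaw":-1},{"dx":0,"dy":0,"dz":0,"wx":0,"wy":0,"wz":8.5,"jaw":-1},{"dx":0,"dy":0,"dz":0,"wx":0,"wy":0,"wz":8.5,"jaw":-1},{"dx":0,"dy":0,"dz":0,"wx":0,"wy":0,"wz":8.5,"jaw":-1},{"dx":0,"dy":0,"dz":0,"wx":0,"wy":0,"wz":8.5,"jaw":-1},{"dx":0,"dy":0,"dz":0,"wx":0,"wy":0,"wz":8.5,"jaw":-1},{"dx":0,"dy":0,"dz":0,"wx":0,"wy":0,"wz":8.5,"jaw":-1}])

```text
clock: 2.7
tool_pos: [0.2504, 0.6804, 0.193]
eef_rot: [0.96, -0.28, -0.0, -0.0]
ft_force: [0.4, 0.1, 0.9]
opening: -0.0001
```

Request:
apply_moves(series=[{"dx":0,"dy":0,"dz":0,"wz":7.37,"jaw":-1},{"dx":4,"dy":0.8,"dz":0,"wz":0,"jaw":-1}])

```text
$.series[0]: bad value
```

Request:
apply_moves(series=[{"dx":0,"dy":0,"dz":0,"wx":0,"wy":0,"wz":7.37,"jaw":-1},{"dx":4,"dy":0.8,"dz":0,"wx":0,"wy":0,"wz":0,"jaw":-1},{"dx":4,"dy":0.8,"dz":0,"wx":0,"wy":0,"wz":0,"jaw":-1},{"dx":4,"dy":0.8,"dz":0,"wx":0,"wy":0,"wz":0,"jaw":-1},{"dx":4,"dy":0.8,"dz":0,"wx":0,"wy":0,"wz":0,"jaw":-1},{"dx":4,"dy":0.8,"dz":0,"wx":0,"wy":0,"wz":0,"jaw":-1},{"dx":4,"dy":0.8,"dz":0,"wx":0,"wy":0,"wz":0,"jaw":-1},{"dx":4,"dy":0.8,"dz":0,"wx":0,"wy":0,"wz":0,"jaw":-1},{"dx":4,"dy":0.8,"dz":0,"wx":0,"wy":0,"wz":0,"jaw":-1},{"dx":4,"dy":0.8,"dz":0,"wx":0,"wy":0,"wz":0,"jaw":-1},{"dx":4,"dy":0.8,"dz":0,"wx":0,"wy":0,"wz":0,"jaw":-1},{"dx":4,"dy":0.8,"dz":0,"wx":0,"wy":0,"wz":0,"jaw":-1}])

```text
clock: 3.9
tool_pos: [0.5345, 0.331, 0.1932]
eef_rot: [0.941, -0.338, 0.0, -0.0]
ft_force: [0.7, 0.1, -0.2]
opening: -0.0001
```

```bash
python3 -c "
from go import *
plan(w(SL,(.128,0)),.10,.88-np.pi/2)"
```

```text
t 3.9 tcp [0.5345 0.331  0.1932] F [ 0.7213  0.0718 -0.2238] op -0.0001 tilt [0.02 0.02]
first wz deg 0.02 then shift cm (new axes) [8.5  0.93 9.32] | world d [ 0.0596 -0.0614 -0.0932]
```

Request:
apply_moves(series=[{"dx":2.9,"dy":0.31,"dz":0,"wx":0,"wy":0,"wz":0,"jaw":-1},{"dx":2.8,"dy":0.31,"dz":1,"wx":0,"wy":0,"wz":0,"jaw":-1},{"dx":2.8,"dy":0.31,"dz":2,"wx":0,"wy":0,"wz":0,"jaw":-1},{"dx":0,"dy":0,"dz":3,"wx":0,"wy":0,"wz":0,"jaw":-1},{"dx":0,"dy":0,"dz":3,"wx":0,"wy":0,"wz":0,"jaw":-1},{"dx":0,"dy":0,"dz":3,"wx":0,"wy":0,"wz":0,"jaw":-1},{"dx":0,"dy":0,"dz":3,"wx":0,"wy":0,"wz":0,"jaw":-1},{"dx":0,"dy":0,"dz":2,"wx":0,"wy":0,"wz":0,"jaw":-1},{"dx":0,"dy":0,"dz":0,"wx":0,"wy":0,"wz":0,"jaw":-1}])

```text
clock: 4.8
tool_pos: [0.5915, 0.2702, 0.0204]
eef_rot: [0.941, -0.339, -0.002, 0.002]
ft_force: [-0.1, -0.7, 1.1]
opening: -0.0001
```

Run:
```python
from go import *
plan(w(SL,(.128,0)),.022,.88-np.pi/2)
s=cam('scene')['image'];t=cam('top')['image']
a=cv2.resize(s[290:370,150:290],(560,320),interpolation=cv2.INTER_CUBIC)
b=cv2.resize(t[170:270,150:290],(392,280),interpolation=cv2.INTER_CUBIC)
o=np.zeros((600,560,3),np.uint8);o[:320]=a;o[320:,:392]=b
cv2.imwrite('pics/a.png',o)
```

```text
t 4.8 tcp [0.5915 0.2702 0.0204] F [-0.0573 -0.7324  1.0967] op -0.0001 tilt [-0.23 -0.11]
first wz deg 0.0 then shift cm (new axes) [ 0.23 -0.12 -0.16] | world d [ 0.0026 -0.0006  0.0016]
```

View pics/a.png

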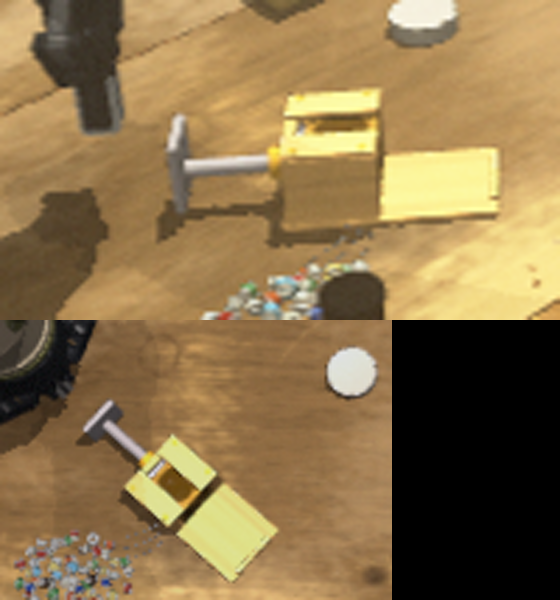

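Run:
```python
from go import *
S=cam('scene');T=cam('top');p=manip.state()['tool_pos'];print(p)
for n,c in(('S',S),('T',T)):
    print(n,proj(c,p),proj(c,p+[0,0,.15]),'pad',proj(c,[*w(SL,(.091,0)),.03]), 'pad bottom',proj(c,[*w(SL,(.091,0)),.008]))
    r=manip.place_of({'S':'scene','T':'top'}[n],'push_pad');print([(q['at'],q['confidence']) for q in r[:2]])
```

```text
[0.594  0.2711 0.0243]
S [176.094  333.4836] [166.0995 274.3811] pad [193.1917 329.8833] pad bottom [194.4169 338.0021]
[([194.1, 329.0], 0.63)]
T [174.4519 195.7106] [158.667  180.5508] pad [185.551  204.9277] pad bottom [187.4571 206.7793]
[([185.7, 202.5], 0.58), ([273.8, 189.2], 0.35)]
```

Run:
```python
from go import *
S=cam('scene');p=manip.state()['tool_pos'];print(manip.state()['clock'],p)
im=S['image'].copy()
for z in(0,.03,.06,.1): 
    u=proj(S,p+[0,0,z]);cv2.circle(im,tuple(int(round(v)) for v in u),1,(0,0,255),-1)
cv2.imwrite('pics/b.png',cv2.resize(im[230:360,120:260],(700,650))[:600])
```

```text
5.15 [0.5938 0.2712 0.0242]
```

View pics/b.png

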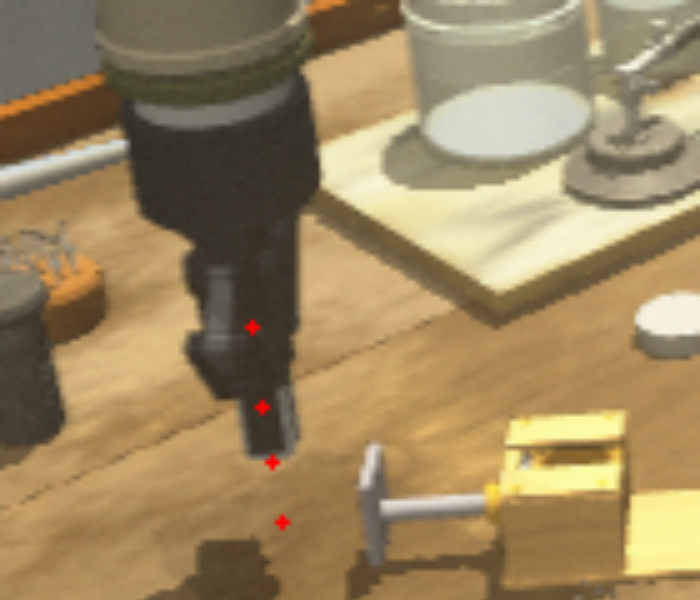

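Request:
apply_moves(series=[{"dx":0,"dy":0,"dz":1,"wx":0,"wy":0,"wz":0,"jaw":-1},{"dx":0,"dy":0,"dz":0.9,"wx":0,"wy":0,"wz":0,"jaw":-1},{"dx":0,"dy":0,"dz":0,"wx":0,"wy":0,"wz":0,"jaw":-1},{"dx":0,"dy":0,"dz":0,"wx":0,"wy":0,"wz":0,"jaw":-1}])

```text
clock: 5.55
tool_pos: [0.5928, 0.2706, 0.0034]
eef_rot: [0.941, -0.339, -0.0, 0.0]
ft_force: [-0.1, -0.6, -0.2]
opening: 0.0001
```

Request:
apply_moves(series=[{"dx":0,"dy":0,"dz":0.3,"wx":0,"wy":0,"wz":0,"jaw":-1},{"dx":0,"dy":0,"dz":0.2,"wx":0,"wy":0,"wz":0,"jaw":-1},{"dx":0,"dy":0,"dz":0.2,"wx":0,"wy":0,"wz":0,"jaw":-1},{"dx":0,"dy":0,"dz":0,"wx":0,"wy":0,"wz":0,"jaw":-1}])

```text
clock: 5.95
tool_pos: [0.593, 0.2708, -0.0033]
eef_rot: [0.941, -0.339, -0.0, 0.0]
ft_force: [0.6, 0.2, 0.2]
opening: 0.0003
```

Run:
```python
from go import *
plan(w(SL,(.128,0)),.022,.88-np.pi/2)
S=cam('scene');p=manip.state()['tool_pos']
im=S['image'].copy()
for z in(0,.03,.06): 
    u=proj(S,p+[0,0,z]);cv2.circle(im,tuple(int(round(v)) for v in u),1,(0,0,255),-1)
cv2.imwrite('pics/c.png',cv2.resize(im[260:370,130:260],(650,550)))
```

```text
t 5.95 tcp [ 0.593   0.2708 -0.0033] F [0.5639 0.2407 0.2189] op 0.0003 tilt [-0.01 -0.01]
first wz deg -0.0 then shift cm (new axes) [ 0.16  0.02 -2.53] | world d [ 0.0011 -0.0012  0.0253]
```

View pics/c.png

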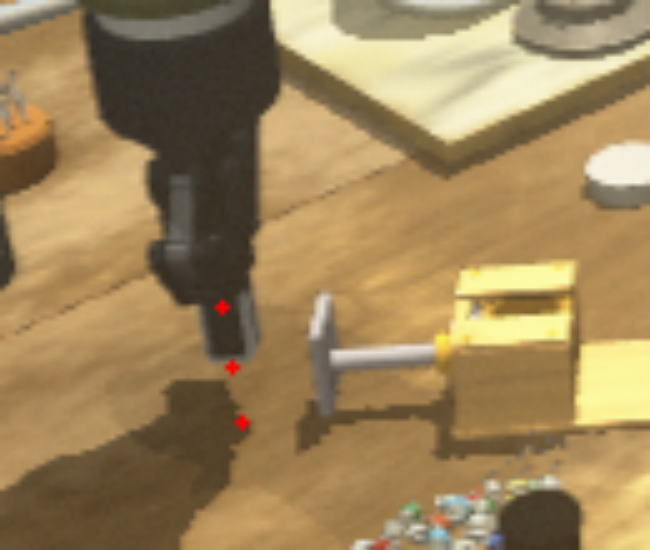

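Request:
apply_moves(series=[{"dx":0,"dy":0,"dz":0.8,"wx":0,"wy":0,"wz":0,"jaw":-1},{"dx":0,"dy":0,"dz":0.8,"wx":0,"wy":0,"wz":0,"jaw":-1},{"dx":0,"dy":0,"dz":0.3,"wx":0,"wy":0,"wz":0,"jaw":-1},{"dx":0,"dy":0,"dz":0,"wx":0,"wy":0,"wz":0,"jaw":-1},{"dx":0,"dy":0,"dz":0,"wx":0,"wy":0,"wz":0,"jaw":-1}])

```text
clock: 6.5
tool_pos: [0.5931, 0.2707, -0.0222]
eef_rot: [0.941, -0.339, -0.0, 0.0]
ft_force: [-0.4, -0.1, -0.4]
opening: 0.0001
```

Request:
apply_moves(series=[{"dx":0,"dy":0,"dz":0.2,"wx":0,"wy":0,"wz":0,"jaw":-1},{"dx":0,"dy":0,"dz":0.1,"wx":0,"wy":0,"wz":0,"jaw":-1},{"dx":0,"dy":0,"dz":0,"wx":0,"wy":0,"wz":0,"jaw":-1}])

```text
clock: 6.8
tool_pos: [0.5931, 0.2709, -0.025]
eef_rot: [0.941, -0.339, -0.0, 0.0]
ft_force: [0.5, 0.1, 0.3]
opening: -0.0001
```

Request:
apply_moves(series=[{"dx":0,"dy":0,"dz":0.2,"wx":0,"wy":0,"wz":0,"jaw":-1},{"dx":0,"dy":0,"dz":0.1,"wx":0,"wy":0,"wz":0,"jaw":-1},{"dx":0,"dy":0,"dz":0,"wx":0,"wy":0,"wz":0,"jaw":-1}])

```text
clock: 7.1
tool_pos: [0.5931, 0.2708, -0.0282]
eef_rot: [0.941, -0.339, -0.0, 0.0]
ft_force: [-1.1, -0.7, 0.0]
opening: 0.0002
```

Request:
apply_moves(series=[{"dx":0,"dy":0,"dz":0.2,"wx":0,"wy":0,"wz":0,"jaw":-1},{"dx":0,"dy":0,"dz":0,"wx":0,"wy":0,"wz":0,"jaw":-1}])

```text
clock: 7.3
tool_pos: [0.593, 0.2708, -0.0302]
eef_rot: [0.941, -0.339, -0.0, 0.0]
ft_force: [-0.5, 0.4, 0.6]
opening: 0.0001
```

Request:
apply_moves(series=[{"dx":0,"dy":0,"dz":0.2,"wx":0,"wy":0,"wz":0,"jaw":-1},{"dx":0,"dy":0,"dz":0,"wx":0,"wy":0,"wz":0,"jaw":-1}])

```text
clock: 7.5
tool_pos: [0.593, 0.2708, -0.0322]
eef_rot: [0.941, -0.339, -0.0, 0.0]
ft_force: [-0.4, 0.1, 0.1]
opening: -0.0002
```

Request:
apply_moves(series=[{"dx":0,"dy":0,"dz":0.2,"wx":0,"wy":0,"wz":0,"jaw":-1},{"dx":0,"dy":0,"dz":0,"wx":0,"wy":0,"wz":0,"jaw":-1}])

```text
clock: 7.7
tool_pos: [0.593, 0.2708, -0.0343]
eef_rot: [0.941, -0.339, -0.0, 0.0]
ft_force: [-0.3, -0.5, 0.7]
opening: -0.0001
```

Request:
apply_moves(series=[{"dx":0,"dy":0,"dz":0.2,"wx":0,"wy":0,"wz":0,"jaw":-1},{"dx":0,"dy":0,"dz":0,"wx":0,"wy":0,"wz":0,"jaw":-1}])

```text
clock: 7.9
tool_pos: [0.593, 0.2708, -0.0363]
eef_rot: [0.941, -0.339, -0.0, 0.0]
ft_force: [0.5, -0.0, -0.1]
opening: 0.0001
```

Run:
```python
from go import *
plan(w(SL,(.128,0)),.022,.88-np.pi/2)
S=cam('scene');p=manip.state()['tool_pos']
im=S['image'].copy()
for z in(0,.03,.06): 
    u=proj(S,p+[0,0,z]);print(u,(u-[130,260])*5);cv2.circle(im,tuple(int(round(v)) for v in u),0,(0,0,255),-1)
cv2.imwrite('pics/d.png',cv2.resize(im[260:370,130:260],(650,550)))
```

```text
t 7.9 tcp [ 0.593   0.2708 -0.0363] F [ 0.5315 -0.0162 -0.0673] op 0.0001 tilt [-0.01 -0.01]
first wz deg -0.0 then shift cm (new axes) [ 0.15  0.02 -5.83] | world d [ 0.001  -0.0011  0.0583]
[180.146  355.5594] [250.7301 477.7972]
[178.329  344.7933] [241.6452 423.9665]
[176.4703 333.7797] [232.3515 368.8987]
```

View pics/d.png

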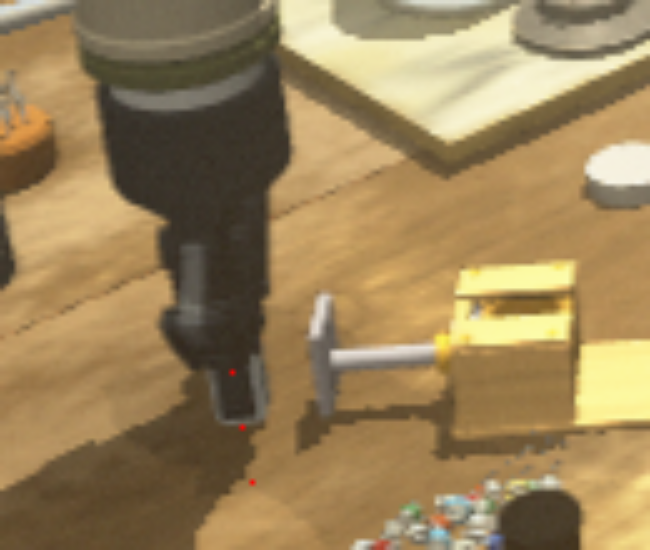

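Request:
apply_moves(series=[{"dx":0.15,"dy":0,"dz":-0.6,"wx":0,"wy":0,"wz":0,"jaw":-1},{"dx":0,"dy":1,"dz":0,"wx":0,"wy":0,"wz":0,"jaw":-1},{"dx":0,"dy":1,"dz":0,"wx":0,"wy":0,"wz":0,"jaw":-1},{"dx":0,"dy":0.7,"dz":0,"wx":0,"wy":0,"wz":0,"jaw":-1},{"dx":0,"dy":0.5,"dz":0,"wx":0,"wy":0,"wz":0,"jaw":-1},{"dx":0,"dy":0.5,"dz":0,"wx":0,"wy":0,"wz":0,"jaw":-1},{"dx":0,"dy":0,"dz":0,"wx":0,"wy":0,"wz":0,"jaw":-1}])

```text
clock: 8.65
tool_pos: [0.5713, 0.2417, -0.0296]
eef_rot: [0.941, -0.339, 0.001, -0.001]
ft_force: [2.5, 3.0, -0.1]
opening: -0.0002
```

Run:
```python
from go import *
plan(w(SL,(.052,0)),-.03,.88-np.pi/2)
```

```text
t 8.65 tcp [ 0.5713  0.2417 -0.0296] F [ 2.5462  2.9761 -0.0715] op -0.0002 tilt [0.11 0.07]
first wz deg -0.01 then shift cm (new axes) [-0.03  3.99  0.04] | world d [-0.0257 -0.0306 -0.0004]
```

Request:
apply_moves(series=[{"dx":0,"dy":0.5,"dz":0,"wx":0,"wy":0,"wz":0,"jaw":-1},{"dx":0,"dy":0.5,"dz":0,"wx":0,"wy":0,"wz":0,"jaw":-1},{"dx":0,"dy":0.5,"dz":0,"wx":0,"wy":0,"wz":0,"jaw":-1},{"dx":0,"dy":0.5,"dz":0,"wx":0,"wy":0,"wz":0,"jaw":-1},{"dx":0,"dy":0.5,"dz":0,"wx":0,"wy":0,"wz":0,"jaw":-1},{"dx":0,"dy":0.5,"dz":0,"wx":0,"wy":0,"wz":0,"jaw":-1},{"dx":0,"dy":0.4,"dz":0,"wx":0,"wy":0,"wz":0,"jaw":-1},{"dx":0,"dy":0.3,"dz":0,"wx":0,"wy":0,"wz":0,"jaw":-1},{"dx":0,"dy":0,"dz":0,"wx":0,"wy":0,"wz":0,"jaw":-1},{"dx":0,"dy":0,"dz":0,"wx":0,"wy":0,"wz":0,"jaw":-1}])

```text
clock: 9.65
tool_pos: [0.5487, 0.2143, -0.0295]
eef_rot: [0.941, -0.338, 0.001, -0.002]
ft_force: [5.2, 5.9, -1.2]
opening: -0.0
```

Request:
apply_moves(series=[{"dx":0,"dy":0.2,"dz":0,"wx":0,"wy":0,"wz":0,"jaw":-1},{"dx":0,"dy":0.1,"dz":0,"wx":0,"wy":0,"wz":0,"jaw":-1},{"dx":0,"dy":0,"dz":0,"wx":0,"wy":0,"wz":0,"jaw":-1},{"dx":0,"dy":0,"dz":0,"wx":0,"wy":0,"wz":0,"jaw":-1}])

```text
clock: 10.05
tool_pos: [0.5485, 0.2139, -0.0293]
eef_rot: [0.941, -0.338, 0.002, -0.003]
ft_force: [8.7, 11.4, -3.0]
opening: -0.0004
```

Run:
```python
from go import *
plan(w(SL,(.052,0)),-.03,.88-np.pi/2)
for n in('scene','top'):
    c=cam(n)
    for t in('push_pad','block_center'):print(n,t,[(np.round(q['at'],1),q['confidence'],onz(c,q['at'],.028)) for q in manip.place_of(n,t)[:2]])
```

```text
t 10.05 tcp [ 0.5485  0.2139 -0.0293] F [ 8.6771 11.3908 -3.0058] op -0.0004 tilt [0.36 0.22]
first wz deg 0.11 then shift cm (new axes) [-0.04  0.4   0.07] | world d [-0.0029 -0.0028 -0.0007]
scene push_pad [(array([216.8, 328.8]), 0.56, array([0.5379, 0.2008, 0.028 ]))]
scene block_center [(array([254.8, 329.9]), 0.64, array([0.472 , 0.1447, 0.028 ]))]
top push_pad [(array([202.2, 216.9]), 0.44, array([0.5422, 0.1992, 0.028 ])), (array([180. , 280.2]), 0.39, array([0.3868, 0.243 , 0.028 ]))]
top block_center [(array([229.7, 243.7]), 0.58, array([0.4781, 0.1289, 0.028 ])), (array([353.3, 213.8]), 0.42, array([ 0.5599, -0.1691,  0.028 ]))]
```

Request:
apply_moves(series=[{"dx":0,"dy":-1,"dz":0,"wx":0,"wy":0,"wz":0,"jaw":-1},{"dx":0,"dy":-1.5,"dz":0,"wx":0,"wy":0,"wz":0,"jaw":-1},{"dx":0,"dy":-1.5,"dz":0,"wx":0,"wy":0,"wz":0,"jaw":-1},{"dx":0,"dy":-1.5,"dz":0,"wx":0,"wy":0,"wz":0,"jaw":-1},{"dx":0,"dy":-1.5,"dz":0,"wx":0,"wy":0,"wz":0,"jaw":-1},{"dx":0,"dy":-0.5,"dz":-1,"wx":0,"wy":0,"wz":0,"jaw":-1},{"dx":0,"dy":0,"dz":-3,"wx":0,"wy":0,"wz":0,"jaw":-1},{"dx":0,"dy":0,"dz":-4,"wx":0,"wy":0,"wz":0,"jaw":-1},{"dx":0,"dy":0,"dz":-4,"wx":0,"wy":0,"wz":0,"jaw":1},{"dx":0,"dy":0,"dz":0,"wx":0,"wy":0,"wz":0,"jaw":1}])

```text
clock: 11.35
tool_pos: [0.5953, 0.268, 0.0956]
eef_rot: [0.941, -0.339, 0.002, -0.002]
ft_force: [0.9, 0.1, -0.1]
opening: 0.0284
```

Run:
```python
from go import *
cs={n:cam(n) for n in('scene','top')}
at={}
for n in cs:
    for t in('block_center','dapping_block','push_pad'):
        r=manip.place_of(n,t)
        print(n,t,[(np.round(q['at'],1),round(q['confidence'],2),onz(cs[n],q['at'],{'block_center':.025,'push_pad':.03}.get(t,.005))) for q in r[:2]])
    print(manip.find_in(n,'dapping_block')[:1])
plan(w(SL,(-.052,0)),.085,.88-np.pi/2)
t=cs['top']['image'];s=cs['scene']['image']
o=np.zeros((600,800,3),np.uint8)
o[:,:400]=cv2.resize(t[215:275,195:235],(400,600),interpolation=cv2.INTER_CUBIC)
o[:300,400:]=cv2.resize(s[305:365,210:290],(400,300),interpolation=cv2.INTER_CUBIC)
cv2.imwrite('pics/e.png',o)
```

```text
scene block_center [(array([240.7, 381.3]), 0.7, array([0.3615, 0.2665, 0.025 ])), (array([255.9, 329.6]), 0.69, array([0.4747, 0.1397, 0.025 ]))]
scene dapping_block [(array([260.6, 334.8]), 0.71, array([0.4744, 0.1282, 0.005 ]))]
scene push_pad []
[{'bbox': [248.3, 316.1, 266.9, 343.9], 'confidence': 0.91}]
top block_center [(array([232.1, 246.6]), 0.61, array([0.4716, 0.1232, 0.025 ])), (array([232.4, 243.6]), 0.42, array([0.4789, 0.1229, 0.025 ]))]
top dapping_block [(array([231.6, 242.4]), 0.74, array([0.4847, 0.1279, 0.005 ]))]
top push_pad [(array([184.3, 204. ]), 0.65, array([0.5727, 0.2443, 0.03  ]))]
[{'bbox': [216.8, 231.5, 240.2, 256.5], 'confidence': 0.77}]
t 11.85 tcp [0.5927 0.268  0.0892] F [ 0.2769  0.0928 -1.226 ] op 0.0853 tilt [-0.06 -0.05]
first wz deg -0.01 then shift cm (new axes) [-0.   17.78  0.42] | world d [-0.1133 -0.1371 -0.0042]
```

View pics/e.png

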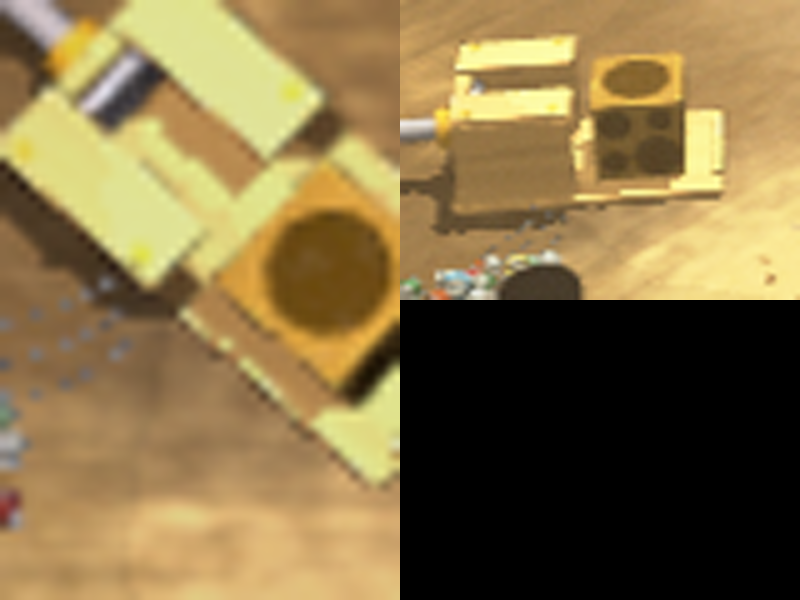

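Run:
```python
from go import *
T=cam('top');b=onz(T,(227.3,241.3),.045);print(b)
S=cam('scene');sc=onz(S,(210+236/5-.4,305+77/5-.4),.045);print('scene',sc, tri([S,T],[(256.8,320),(227.3,241.3)]))
print('model',w((.5125,.171,.86),(-.052,0)))
plan(b[:2],.085,.85-np.pi/2)
```

```text
[0.4813 0.1324 0.045 ]
scene [0.4788 0.1321 0.045 ] [0.4807 0.1318 0.0442]
model [0.4786 0.1316]
t 11.95 tcp [0.5929 0.2681 0.0895] F [ 0.4956 -0.2903  0.1715] op 0.0855 tilt [-0.03 -0.03]
first wz deg 1.71 then shift cm (new axes) [ 0.57 17.56  0.45] | world d [-0.1116 -0.1357 -0.0045]
```

Request:
apply_moves(series=[{"dx":0,"dy":0,"dz":0,"wx":0,"wy":0,"wz":1.7,"jaw":1},{"dx":0.1,"dy":3.5,"dz":0,"wx":0,"wy":0,"wz":0,"jaw":1},{"dx":0.1,"dy":3.5,"dz":0,"wx":0,"wy":0,"wz":0,"jaw":1},{"dx":0.1,"dy":3.5,"dz":0,"wx":0,"wy":0,"wz":0,"jaw":1},{"dx":0.1,"dy":3.5,"dz":0,"wx":0,"wy":0,"wz":0,"jaw":1},{"dx":0.1,"dy":3.5,"dz":0,"wx":0,"wy":0,"wz":0,"jaw":1},{"dx":0,"dy":0,"dz":0,"wx":0,"wy":0,"wz":0,"jaw":1},{"dx":0,"dy":0,"dz":2,"wx":0,"wy":0,"wz":0,"jaw":1},{"dx":0,"dy":0,"dz":2,"wx":0,"wy":0,"wz":0,"jaw":1},{"dx":0,"dy":0,"dz":2,"wx":0,"wy":0,"wz":0,"jaw":1},{"dx":0,"dy":0,"dz":0,"wx":0,"wy":0,"wz":0,"jaw":1},{"dx":0,"dy":0,"dz":0,"wx":0,"wy":0,"wz":0,"jaw":1}])

```text
clock: 13.15
tool_pos: [0.4815, 0.1334, 0.03]
eef_rot: [0.936, -0.353, -0.0, 0.0]
ft_force: [0.7, -0.2, -0.6]
opening: 0.0851
```

Run:
```python
from go import *
plan((.480,.132),-.015,.85-np.pi/2)
```

```text
t 13.15 tcp [0.4815 0.1334 0.03  ] F [ 0.6741 -0.1807 -0.6146] op 0.0851 tilt [-0.03 -0.02]
first wz deg -0.04 then shift cm (new axes) [-0.02  0.21  4.5 ] | world d [-0.0015 -0.0014 -0.045 ]
```

Request:
apply_moves(newtons=70, series=[{"dx":0,"dy":0.2,"dz":1.5,"wx":0,"wy":0,"wz":0,"jaw":1},{"dx":0,"dy":0,"dz":1.5,"wx":0,"wy":0,"wz":0,"jaw":1},{"dx":0,"dy":0,"dz":1.5,"wx":0,"wy":0,"wz":0,"jaw":1},{"dx":0,"dy":0,"dz":0,"wx":0,"wy":0,"wz":0,"jaw":1},{"dx":0,"dy":0,"dz":0,"wx":0,"wy":0,"wz":0,"jaw":-1},{"dx":0,"dy":0,"dz":0,"wx":0,"wy":0,"wz":0,"jaw":-1},{"dx":0,"dy":0,"dz":0,"wx":0,"wy":0,"wz":0,"jaw":-1},{"dx":0,"dy":0,"dz":0,"wx":0,"wy":0,"wz":0,"jaw":-1},{"dx":0,"dy":0,"dz":0,"wx":0,"wy":0,"wz":0,"jaw":-1},{"dx":0,"dy":0,"dz":0,"wx":0,"wy":0,"wz":0,"jaw":-1},{"dx":0,"dy":0,"dz":0,"wx":0,"wy":0,"wz":0,"jaw":-1},{"dx":0,"dy":0,"dz":0,"wx":0,"wy":0,"wz":0,"jaw":-1}])

```text
clock: 14.35
tool_pos: [0.4808, 0.1321, -0.0138]
eef_rot: [0.936, -0.352, 0.001, -0.001]
ft_force: [-1.0, -1.0, 12.1]
opening: 0.0384
```

Request:
apply_moves(series=[{"dx":0,"dy":0,"dz":-0.5,"wx":0,"wy":0,"wz":0,"jaw":-1},{"dx":0,"dy":0,"dz":-1.5,"wx":0,"wy":0,"wz":0,"jaw":-1},{"dx":0,"dy":0,"dz":-2,"wx":0,"wy":0,"wz":0,"jaw":-1},{"dx":0,"dy":0,"dz":0,"wx":0,"wy":0,"wz":0,"jaw":-1},{"dx":0,"dy":0,"dz":0,"wx":0,"wy":0,"wz":0,"jaw":-1}])

```text
clock: 14.85
tool_pos: [0.4799, 0.1324, 0.025]
eef_rot: [0.936, -0.352, 0.0, -0.0]
ft_force: [-0.2, -0.1, -6.8]
opening: 0.0385
```

Run:
```python
from go import *
plan(w(PL,(.005,-.005)),.06,PL[2]-np.pi/2)
S=cam('scene')
print(manip.find_in('scene','dapping_block')[:1])
cv2.imwrite('pics/f.png',cv2.resize(S['image'][250:350,200:300],(600,600),interpolation=cv2.INTER_CUBIC))
```

```text
t 14.85 tcp [0.4799 0.1324 0.025 ] F [-0.1877 -0.1266 -6.7688] op 0.0385 tilt [0.03 0.01]
first wz deg 50.65 then shift cm (new axes) [25.76 -4.59 -3.5 ] | world d [ 0.0374 -0.2589  0.035 ]
[{'bbox': [246.5, 301.5, 264.9, 327.6], 'confidence': 0.65}]
```

View pics/f.png

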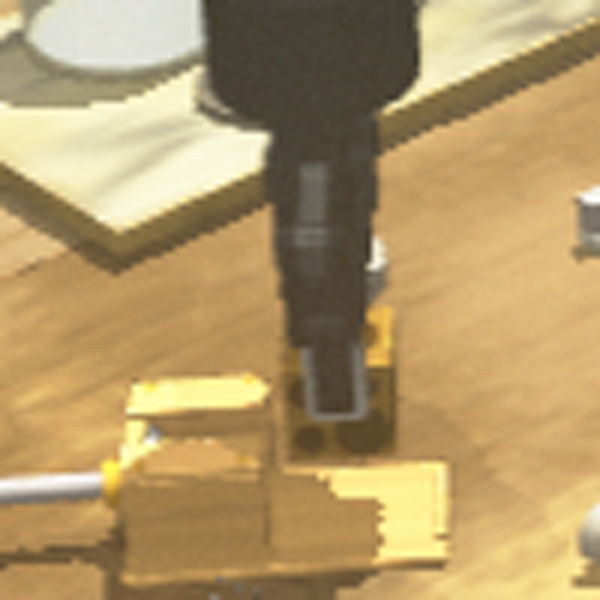

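Request:
apply_moves(series=[{"dx":0,"dy":0,"dz":-2,"wx":0,"wy":0,"wz":0,"jaw":-1},{"dx":0,"dy":0,"dz":-1.5,"wx":0,"wy":0,"wz":0,"jaw":-1},{"dx":0,"dy":0,"dz":0,"wx":0,"wy":0,"wz":6.4,"jaw":-1},{"dx":0,"dy":0,"dz":0,"wx":0,"wy":0,"wz":6.4,"jaw":-1},{"dx":0,"dy":0,"dz":0,"wx":0,"wy":0,"wz":6.4,"jaw":-1},{"dx":0,"dy":0,"dz":0,"wx":0,"wy":0,"wz":6.4,"jaw":-1},{"dx":0,"dy":0,"dz":0,"wx":0,"wy":0,"wz":6.4,"jaw":-1},{"dx":0,"dy":0,"dz":0,"wx":0,"wy":0,"wz":6.4,"jaw":-1},{"dx":0,"dy":0,"dz":0,"wx":0,"wy":0,"wz":6.4,"jaw":-1},{"dx":0,"dy":0,"dz":0,"wx":0,"wy":0,"wz":5.85,"jaw":-1}])

```text
clock: 15.95
tool_pos: [0.4794, 0.1318, 0.059]
eef_rot: [-0.693, 0.721, 0.0, -0.001]
ft_force: [0.3, 0.3, -7.3]
opening: 0.0386
```

Request:
apply_moves(series=[{"dx":2,"dy":-0.4,"dz":0,"wx":0,"wy":0,"wz":0,"jaw":-1},{"dx":3,"dy":-0.5,"dz":0,"wx":0,"wy":0,"wz":0,"jaw":-1},{"dx":3,"dy":-0.5,"dz":0,"wx":0,"wy":0,"wz":0,"jaw":-1},{"dx":3,"dy":-0.5,"dz":0,"wx":0,"wy":0,"wz":0,"jaw":-1},{"dx":3,"dy":-0.5,"dz":0,"wx":0,"wy":0,"wz":0,"jaw":-1},{"dx":3,"dy":-0.5,"dz":0,"wx":0,"wy":0,"wz":0,"jaw":-1},{"dx":3,"dy":-0.5,"dz":0,"wx":0,"wy":0,"wz":0,"jaw":-1},{"dx":3,"dy":-0.5,"dz":0,"wx":0,"wy":0,"wz":0,"jaw":-1},{"dx":2,"dy":-0.4,"dz":0,"wx":0,"wy":0,"wz":0,"jaw":-1},{"dx":0,"dy":0,"dz":0,"wx":0,"wy":0,"wz":0,"jaw":-1},{"dx":0,"dy":0,"dz":0,"wx":0,"wy":0,"wz":0,"jaw":-1}])

```text
clock: 17.05
tool_pos: [0.5137, -0.1195, 0.059]
eef_rot: [-0.695, 0.719, 0.001, -0.001]
ft_force: [-0.4, 1.0, -6.9]
opening: 0.0383
```

Run:
```python
from go import *
plan(w(PL,(.013,-.013)),.0,PL[2]-np.pi/2)
S=cam('scene');T=cam('top')
print(manip.find_in('scene','dapping_block')[:1],manip.find_in('top','dapping_block')[:1])
```

```text
t 17.05 tcp [ 0.5137 -0.1195  0.059 ] F [-0.3546  1.0159 -6.8959] op 0.0383 tilt [-0.11  0.02]
first wz deg -0.11 then shift cm (new axes) [ 1.49 -1.18  5.9 ] | world d [ 0.0113 -0.0153 -0.059 ]
[{'bbox': [316.9, 249.2, 333.3, 269.5], 'confidence': 0.56}] [{'bbox': [325.5, 231.4, 340.5, 240.0], 'confidence': 0.39}]
```

Request:
apply_moves(series=[{"dx":0.5,"dy":-0.4,"dz":0,"wx":0,"wy":0,"wz":0,"jaw":-1},{"dx":0.5,"dy":-0.3,"dz":1,"wx":0,"wy":0,"wz":0,"jaw":-1},{"dx":0,"dy":0,"dz":2,"wx":0,"wy":0,"wz":0,"jaw":-1},{"dx":0,"dy":0,"dz":2,"wx":0,"wy":0,"wz":0,"jaw":-1},{"dx":0,"dy":0,"dz":0.9,"wx":0,"wy":0,"wz":0,"jaw":-1},{"dx":0,"dy":0,"dz":0,"wx":0,"wy":0,"wz":0,"jaw":-1},{"dx":0,"dy":0,"dz":0,"wx":0,"wy":0,"wz":0,"jaw":-1}])

```text
clock: 17.95
tool_pos: [0.5213, -0.13, 0.0011]
eef_rot: [-0.695, 0.719, -0.0, -0.0]
ft_force: [0.1, -0.7, -6.1]
opening: 0.0388
```

Request:
apply_moves(series=[{"dx":0,"dy":0,"dz":0.4,"wx":0,"wy":0,"wz":0,"jaw":-1},{"dx":0,"dy":0,"dz":0.4,"wx":0,"wy":0,"wz":0,"jaw":-1},{"dx":0,"dy":0,"dz":0,"wx":0,"wy":0,"wz":0,"jaw":-1},{"dx":0,"dy":0,"dz":0,"wx":0,"wy":0,"wz":0,"jaw":-1}])

```text
clock: 18.35
tool_pos: [0.5213, -0.1295, -0.0069]
eef_rot: [-0.695, 0.719, -0.0, 0.0]
ft_force: [-0.1, -0.0, -7.6]
opening: 0.0388
```

Request:
apply_moves(series=[{"dx":0,"dy":0,"dz":0.2,"wx":0,"wy":0,"wz":0,"jaw":-1},{"dx":0,"dy":0,"dz":0,"wx":0,"wy":0,"wz":0,"jaw":-1},{"dx":0,"dy":0,"dz":0,"wx":0,"wy":0,"wz":0,"jaw":-1}])

```text
clock: 18.65
tool_pos: [0.5212, -0.1295, -0.009]
eef_rot: [-0.695, 0.719, -0.0, 0.0]
ft_force: [0.3, -0.1, -6.5]
opening: 0.0386
```

Continue down in 1 mm steps.

Request:
apply_moves(series=[{"dx":0,"dy":0,"dz":0.1,"wx":0,"wy":0,"wz":0,"jaw":-1},{"dx":0,"dy":0,"dz":0,"wx":0,"wy":0,"wz":0,"jaw":-1}])

```text
clock: 18.85
tool_pos: [0.5212, -0.1295, -0.0101]
eef_rot: [-0.695, 0.719, -0.0, -0.0]
ft_force: [-0.9, -0.7, -7.1]
opening: 0.0387
```

Request:
apply_moves(series=[{"dx":0,"dy":0,"dz":0.1,"wx":0,"wy":0,"wz":0,"jaw":-1},{"dx":0,"dy":0,"dz":0,"wx":0,"wy":0,"wz":0,"jaw":-1}])

```text
clock: 19.05
tool_pos: [0.5212, -0.1295, -0.0107]
eef_rot: [-0.695, 0.719, -0.0, 0.0]
ft_force: [-1.5, 0.6, 0.7]
opening: 0.0382
```

Request:
apply_moves(series=[{"dx":0,"dy":0,"dz":0.1,"wx":0,"wy":0,"wz":0,"jaw":-1},{"dx":0,"dy":0,"dz":0,"wx":0,"wy":0,"wz":0,"jaw":-1}])

```text
clock: 19.25
tool_pos: [0.5213, -0.1295, -0.0107]
eef_rot: [-0.695, 0.719, -0.0, 0.001]
ft_force: [-3.3, 1.9, 15.1]
opening: 0.0385
```

Request:
apply_moves(series=[{"dx":0,"dy":0,"dz":-0.1,"wx":0,"wy":0,"wz":0,"jaw":-1},{"dx":0.4,"dy":0,"dz":0,"wx":0,"wy":0,"wz":0,"jaw":-1},{"dx":0.4,"dy":0,"dz":0,"wx":0,"wy":0,"wz":0,"jaw":-1},{"dx":0.2,"dy":0,"dz":0,"wx":0,"wy":0,"wz":0,"jaw":-1},{"dx":0,"dy":0,"dz":0,"wx":0,"wy":0,"wz":0,"jaw":-1}])

```text
clock: 19.75
tool_pos: [0.5213, -0.1379, -0.0107]
eef_rot: [-0.696, 0.718, 0.001, 0.001]
ft_force: [0.0, 5.3, 6.1]
opening: 0.0383
```

Request:
apply_moves(series=[{"dx":0.1,"dy":0,"dz":0,"wx":0,"wy":0,"wz":0,"jaw":-1},{"dx":0.1,"dy":0,"dz":0,"wx":0,"wy":0,"wz":0,"jaw":-1},{"dx":0,"dy":0,"dz":0,"wx":0,"wy":0,"wz":0,"jaw":-1}])

```text
clock: 20.05
tool_pos: [0.5213, -0.1392, -0.0107]
eef_rot: [-0.696, 0.718, 0.001, 0.001]
ft_force: [-0.3, 8.2, 7.0]
opening: 0.0383
```

Request:
apply_moves(series=[{"dx":0.1,"dy":0,"dz":0,"wx":0,"wy":0,"wz":0,"jaw":-1},{"dx":0,"dy":0,"dz":0,"wx":0,"wy":0,"wz":0,"jaw":-1}])

```text
clock: 20.25
tool_pos: [0.5213, -0.1401, -0.0107]
eef_rot: [-0.696, 0.718, 0.001, 0.001]
ft_force: [0.0, 9.1, 6.3]
opening: 0.0387
```

Request:
apply_moves(series=[{"dx":0.1,"dy":0,"dz":0,"wx":0,"wy":0,"wz":0,"jaw":-1},{"dx":0,"dy":0,"dz":0,"wx":0,"wy":0,"wz":0,"jaw":-1}])

```text
clock: 20.45
tool_pos: [0.5213, -0.1412, -0.0107]
eef_rot: [-0.696, 0.718, 0.001, 0.001]
ft_force: [0.4, 7.0, 6.6]
opening: 0.0386
```

Request:
apply_moves(series=[{"dx":0,"dy":0,"dz":-0.05,"wx":0,"wy":0,"wz":0,"jaw":-1},{"dx":0.1,"dy":0,"dz":0,"wx":0,"wy":0,"wz":0,"jaw":-1},{"dx":0,"dy":0,"dz":0,"wx":0,"wy":0,"wz":0,"jaw":-1}])

```text
clock: 20.75
tool_pos: [0.5208, -0.1441, -0.0106]
eef_rot: [-0.695, 0.719, 0.0, 0.0]
ft_force: [1.2, 3.8, -3.5]
opening: 0.0387
```

Request:
apply_moves(series=[{"dx":0.1,"dy":0,"dz":0,"wx":0,"wy":0,"wz":0,"jaw":-1},{"dx":0,"dy":0,"dz":0,"wx":0,"wy":0,"wz":0,"jaw":-1}])

```text
clock: 20.95
tool_pos: [0.5208, -0.1441, -0.0106]
eef_rot: [-0.695, 0.719, 0.001, 0.001]
ft_force: [0.6, 5.7, -1.2]
opening: 0.0386
```

Request:
apply_moves(series=[{"dx":0.1,"dy":0,"dz":0,"wx":0,"wy":0,"wz":0,"jaw":-1},{"dx":0,"dy":0,"dz":0,"wx":0,"wy":0,"wz":0,"jaw":-1}])

```text
clock: 21.15
tool_pos: [0.5208, -0.1441, -0.0106]
eef_rot: [-0.696, 0.718, 0.002, 0.001]
ft_force: [0.4, 9.3, -0.0]
opening: 0.0386
```

Request:
apply_moves(series=[{"dx":0.1,"dy":0,"dz":0,"wx":0,"wy":0,"wz":0,"jaw":-1},{"dx":0,"dy":0,"dz":0,"wx":0,"wy":0,"wz":0,"jaw":-1}])

```text
clock: 21.35
tool_pos: [0.5208, -0.1441, -0.0106]
eef_rot: [-0.696, 0.718, 0.002, 0.001]
ft_force: [1.4, 11.5, 1.1]
opening: 0.0383
```

Request:
apply_moves(series=[{"dx":-0.15,"dy":-0.3,"dz":0,"wx":0,"wy":0,"wz":0,"jaw":-1},{"dx":0,"dy":-0.3,"dz":0,"wx":0,"wy":0,"wz":0,"jaw":-1},{"dx":0,"dy":-0.3,"dz":0,"wx":0,"wy":0,"wz":0,"jaw":-1},{"dx":0,"dy":-0.2,"dz":0,"wx":0,"wy":0,"wz":0,"jaw":-1},{"dx":0,"dy":0,"dz":0,"wx":0,"wy":0,"wz":0,"jaw":-1}])

```text
clock: 21.85
tool_pos: [0.5244, -0.1442, -0.0105]
eef_rot: [-0.695, 0.719, 0.006, -0.002]
ft_force: [-19.5, 7.8, 20.4]
opening: 0.0385
```

Request:
apply_moves(series=[{"dx":0,"dy":-0.1,"dz":0,"wx":0,"wy":0,"wz":0,"jaw":-1},{"dx":0,"dy":-0.1,"dz":0,"wx":0,"wy":0,"wz":0,"jaw":-1},{"dx":0,"dy":0,"dz":0,"wx":0,"wy":0,"wz":0,"jaw":-1}])

```text
clock: 22.15
tool_pos: [0.5258, -0.1442, -0.0105]
eef_rot: [-0.694, 0.72, 0.006, -0.002]
ft_force: [-20.8, 8.4, 21.3]
opening: 0.0385
```

Request:
apply_moves(series=[{"dx":0,"dy":-0.1,"dz":0,"wx":0,"wy":0,"wz":0,"jaw":-1},{"dx":0,"dy":-0.1,"dz":0,"wx":0,"wy":0,"wz":0,"jaw":-1},{"dx":0,"dy":0,"dz":0,"wx":0,"wy":0,"wz":0,"jaw":-1}])

```text
clock: 22.45
tool_pos: [0.528, -0.1443, -0.0105]
eef_rot: [-0.694, 0.72, 0.006, -0.002]
ft_force: [-20.4, 9.0, 21.8]
opening: 0.0387
```

Request:
apply_moves(series=[{"dx":0,"dy":-0.1,"dz":0,"wx":0,"wy":0,"wz":0,"jaw":-1},{"dx":0,"dy":0,"dz":0,"wx":0,"wy":0,"wz":0,"jaw":-1},{"dx":0,"dy":0,"dz":0,"wx":0,"wy":0,"wz":0,"jaw":-1}])

```text
clock: 22.75
tool_pos: [0.528, -0.1443, -0.0105]
eef_rot: [-0.694, 0.72, 0.007, -0.002]
ft_force: [-23.1, 7.2, 23.5]
opening: 0.0386
```

Request:
apply_moves(series=[{"dx":0,"dy":0.1,"dz":-0.1,"wx":0,"wy":0,"wz":0,"jaw":-1},{"dx":0,"dy":0,"dz":-0.05,"wx":0,"wy":0,"wz":0,"jaw":-1},{"dx":0,"dy":0,"dz":0,"wx":0,"wy":0,"wz":0,"jaw":-1},{"dx":0,"dy":0,"dz":0,"wx":0,"wy":0,"wz":0,"jaw":-1}])

```text
clock: 23.15
tool_pos: [0.533, -0.1445, -0.0098]
eef_rot: [-0.695, 0.719, 0.003, -0.0]
ft_force: [-4.3, 6.7, -4.6]
opening: 0.0382
```

Run:
```python
from go import *
plan(w(PL,(.023,-.023)),-.0107,PL[2]-np.pi/2)
```

```text
t 23.15 tcp [ 0.533  -0.1445 -0.0098] F [-4.3449  6.6991 -4.6368] op 0.0382 tilt [-0.27  0.2 ]
first wz deg -0.02 then shift cm (new axes) [ 0.06 -0.17  0.09] | world d [ 0.0017 -0.0007 -0.0009]
```

Request:
apply_moves(series=[{"dx":0,"dy":-0.1,"dz":0,"wx":0,"wy":0,"wz":0,"jaw":-1},{"dx":0,"dy":0,"dz":0,"wx":0,"wy":0,"wz":0,"jaw":-1}])

```text
clock: 23.35
tool_pos: [0.5341, -0.1445, -0.01]
eef_rot: [-0.695, 0.719, 0.003, -0.001]
ft_force: [-4.1, 6.1, -6.6]
opening: 0.0383
```

Request:
apply_moves(series=[{"dx":0,"dy":-0.1,"dz":0,"wx":0,"wy":0,"wz":0,"jaw":-1},{"dx":0,"dy":0,"dz":0,"wx":0,"wy":0,"wz":0,"jaw":-1}])

```text
clock: 23.55
tool_pos: [0.5351, -0.1446, -0.01]
eef_rot: [-0.695, 0.719, 0.003, -0.001]
ft_force: [-3.8, 6.7, -6.4]
opening: 0.0385
```

Request:
apply_moves(series=[{"dx":0,"dy":-0.1,"dz":0,"wx":0,"wy":0,"wz":0,"jaw":-1},{"dx":0,"dy":0,"dz":0,"wx":0,"wy":0,"wz":0,"jaw":-1}])

```text
clock: 23.75
tool_pos: [0.5361, -0.1446, -0.01]
eef_rot: [-0.695, 0.719, 0.003, -0.001]
ft_force: [-3.0, 6.6, -7.0]
opening: 0.0387
```

Run:
```python
from go import *
plan(w(PL,(.023,-.023)),-.0107,PL[2]-np.pi/2)
```

```text
t 23.75 tcp [ 0.5361 -0.1446 -0.01  ] F [-3.0094  6.6371 -7.025 ] op 0.0387 tilt [-0.28  0.2 ]
first wz deg -0.02 then shift cm (new axes) [0.06 0.13 0.07] | world d [-0.0013 -0.0005 -0.0007]
```

Request:
apply_moves(series=[{"dx":0,"dy":-0.1,"dz":0,"wx":0,"wy":0,"wz":0,"jaw":-1},{"dx":0,"dy":0,"dz":0,"wx":0,"wy":0,"wz":0,"jaw":-1}])

```text
clock: 23.95
tool_pos: [0.5363, -0.1446, -0.01]
eef_rot: [-0.695, 0.719, 0.003, -0.001]
ft_force: [-5.4, 6.4, -4.5]
opening: 0.0386
```

Request:
apply_moves(series=[{"dx":0,"dy":-0.1,"dz":0,"wx":0,"wy":0,"wz":0,"jaw":-1},{"dx":0,"dy":0,"dz":0,"wx":0,"wy":0,"wz":0,"jaw":-1}])

```text
clock: 24.15
tool_pos: [0.5363, -0.1446, -0.0101]
eef_rot: [-0.695, 0.719, 0.004, -0.001]
ft_force: [-8.1, 7.5, -2.6]
opening: 0.0385
```

Request:
apply_moves(series=[{"dx":0,"dy":-0.1,"dz":0,"wx":0,"wy":0,"wz":0,"jaw":-1},{"dx":0,"dy":0,"dz":0,"wx":0,"wy":0,"wz":0,"jaw":-1}])

```text
clock: 24.35
tool_pos: [0.5363, -0.1446, -0.0101]
eef_rot: [-0.695, 0.719, 0.005, -0.001]
ft_force: [-11.3, 6.8, -1.4]
opening: 0.0387
```

Request:
apply_moves(series=[{"dx":0.05,"dy":0,"dz":0.05,"wx":0,"wy":0,"wz":0,"jaw":-1},{"dx":0,"dy":0,"dz":0.05,"wx":0,"wy":0,"wz":0,"jaw":-1},{"dx":0,"dy":0,"dz":0,"wx":0,"wy":0,"wz":0,"jaw":-1},{"dx":0,"dy":0,"dz":0,"wx":0,"wy":0,"wz":0,"jaw":-1}])

```text
clock: 24.75
tool_pos: [0.5363, -0.1445, -0.0104]
eef_rot: [-0.695, 0.719, 0.005, -0.001]
ft_force: [-12.5, 8.6, 9.1]
opening: 0.0383
```

Run:
```python
from go import *
plan(w(PL,(.023,-.023)),-.0107,PL[2]-np.pi/2)
cs={n:cam(n) for n in('scene','top')}
for n in cs:
    for t in('dapping_block','film_can','loupe','alu_lid'):
        print(n,t,[(np.round(q['at'],1),round(q['confidence'],2),onz(cs[n],q['at'],.008 if t=='dapping_block' else 0)) for q in manip.place_of(n,t)[:1]])
o=np.zeros((600,800,3),np.uint8)
o[:,:400]=cv2.resize(cs['scene']['image'][245:320,295:345],(400,600),interpolation=cv2.INTER_CUBIC)
o[:400,400:]=cv2.resize(cs['top']['image'][195:255,300:360],(400,400),interpolation=cv2.INTER_CUBIC)
cv2.imwrite('pics/g.png',o)
```

```text
t 24.75 tcp [ 0.5363 -0.1445 -0.0104] F [-12.5022   8.5809   9.0693] op 0.0383 tilt [-0.46  0.33]
first wz deg -0.08 then shift cm (new axes) [0.07 0.16 0.03] | world d [-0.0016 -0.0006 -0.0003]
scene dapping_block [(array([325.7, 284.4]), 0.72, array([ 0.5218, -0.1341,  0.008 ]))]
scene film_can [(array([241.5, 380.1]), 0.93, array([0.3881, 0.2473, 0.    ]))]
scene loupe [(array([384.1, 266.3]), 0.63, array([ 0.4803, -0.3357,  0.    ]))]
scene alu_lid [(array([258.8, 297.9]), 0.57, array([0.6102, 0.0251, 0.    ]))]
top dapping_block [(array([343.7, 227.3]), 0.64, array([ 0.5293, -0.147 ,  0.008 ]))]
top film_can [(array([179.7, 279.6]), 0.77, array([0.3904, 0.2502, 0.    ]))]
top loupe [(array([420.4, 254.7]), 0.67, array([ 0.4671, -0.3381,  0.    ]))]
top alu_lid []
```

View pics/g.png

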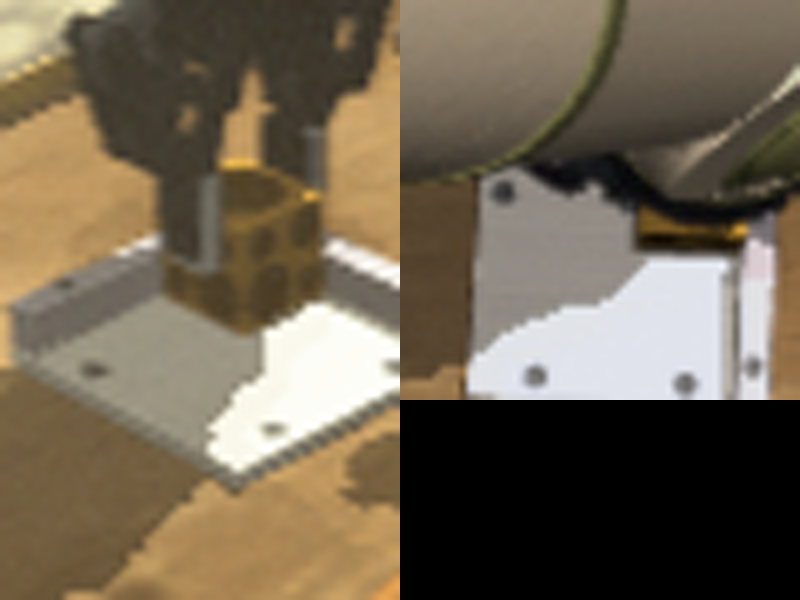

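Request:
apply_moves(series=[{"dx":0.1,"dy":0,"dz":-0.03,"wx":0,"wy":0,"wz":0,"jaw":-1},{"dx":0.1,"dy":-0.1,"dz":0,"wx":0,"wy":0,"wz":0,"jaw":-1},{"dx":0.1,"dy":0,"dz":0,"wx":0,"wy":0,"wz":0,"jaw":-1},{"dx":0,"dy":0,"dz":0,"wx":0,"wy":0,"wz":0,"jaw":-1},{"dx":0,"dy":0,"dz":0,"wx":0,"wy":0,"wz":0,"jaw":-1},{"dx":0,"dy":0,"dz":0,"wx":0,"wy":0,"wz":0,"jaw":-1},{"dx":0,"dy":0,"dz":0,"wx":0,"wy":0,"wz":0,"jaw":-1},{"dx":0,"dy":0,"dz":0,"wx":0,"wy":0,"wz":0,"jaw":-1}])

```text
clock: 26.05
tool_pos: [0.5362, -0.1446, -0.0104]
eef_rot: [-0.695, 0.719, 0.007, -0.0]
ft_force: [-14.6, 16.9, 12.5]
opening: 0.0387
```

Run:
```python
from go import *
plan(w(PL,(.023,-.023)),-.0107,PL[2]-np.pi/2)
```

```text
t 26.05 tcp [ 0.5362 -0.1446 -0.0104] F [-14.625   16.9377  12.4673] op 0.0387 tilt [-0.6   0.58]
first wz deg 0.01 then shift cm (new axes) [0.06 0.15 0.03] | world d [-0.0015 -0.0006 -0.0003]
```

```bash
python3 -c "
from cell import manip
print(manip.close_job());s=manip.state();print(s['clock'],s['tool_pos'],s['ft_force'],s['opening'])"
```

```text
the job is handed in; nothing more can be done
None
the job is handed in; nothing more can be done
```

The block is out of the sleeve and pressed into the corner of the stop plate, still gripped. I handed the job in at 26 s of the 72 s allowed. No verdict is reported, so what follows rests on my own checks.

- **Ejecting:** I pushed the ejector until it would go no farther, at about 14 N. The pictures then showed the block clear of the mouth.
- **Placing:** I gripped the block near its top at 70 N, so the finger tips stay above the 25 mm fences. I then lowered it onto the plate and pushed it against the side fence and then the far fence.
- **Last checks:** The tool stopped moving in both directions while the force kept rising, ending at about 15 N in the far-fence direction and 17 N in the side-fence direction. It also presses down with about 12 N. Tool tilt is about 0.015 rad, and its yaw matches my estimate of the plate's angle, itself good to about 0.01 rad. The last picture shows the block sitting in the corner.
- **Force split:** The wrist reads total force only, so the exact share on each fence is inferred.
- **Bystanders:** I took care to keep the arm clear of them. The film can and loupe were detected within about 5 mm of where they started in the top view. The scene view put the loupe about 20 mm and the lid about 13 mm off, which I take as detection error. The lid was not found in the last top view.

**Disagreements:**
- The real finger tips sit about 36 mm behind the reported TCP, seen in the pictures and confirmed by lowering the tool without contact, so I corrected the heights for it.
- The far fence stopped the block 1.6 mm beyond my camera estimate, and the side fence was within 0.6 mm of it. I put the 1.6 mm down to the block sitting slightly off centre in the grip.

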